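# Unstack the sample tins into their dishes

### The arm

A 6-joint arm with a two-finger parallel gripper is mounted at the origin on a cart in front of the work surface, level with it; the furniture and walls round the work are solid. World frame = base frame: x ahead of the robot, y to its left, z up, the work surface at z = 0. Lengths are in m, angles in rad, forces in N, time in s.
With the tool pointing down it reaches from about 0.275 to 0.775 m from the base axis. Payload 14.6 kg.
Tool frame: the origin (TCP) lies between the finger pads; the fingertips stand 19 mm ahead of it and the grasp point (between the pads) is the TCP; z points along the fingers, y is the line along which they close (so a half turn about z gives the same grasp; the last joint's range is limited). The gripper opens to 85 mm and grips with 20 to 120 N. Pads are 22 mm wide; open, the fingers measure 114 mm over their backs; the gripper's body (76 mm by 85 mm) begins 54 mm behind the grasp point. The pads swing forward as they close: fully open they stand 13 mm farther back than shut.
Start: joints at [0.966, 0.263, -0.048, 1.259, 0, 1.415], TCP at [0.228, 0.473, 0.25] pointing down, gripper open.
Joint ranges: [-2.65, 2.65], [-0.89, 1.7], [-1.18, 1.37], [-2.13, 2.11], [-1.35, 1.29], [-3.14, 3.14]. Speed limits (rad/s): [1.89, 1.89, 2.57, 2.79, 3.14, 3.14].

### API

Orientations are given as a unit quaternion [w, x, y, z].
In Python, from station import env gives the robot as it stands.
- The arm moves only by the tool move_arm, never from a script. Its argument "steps" is a list of rows, each an object with "slide": the shift along the tool's x, y, z as a fraction of full scale, a list of three; "dr": the turn, a rotation vector about the tool's x, y, z as a fraction of full scale, a list of three. A call has 1 to 8 rows; each row is the pose to reach, as a shift and turn from the pose commanded when the call began, along the tool's axes at that moment; what a row does not reach only later rows make up. Full scale, the value 1, is 0.25 m for a shift and 45 degrees for a turn. A row lasts 1/8 s, in which the tool goes at most 62.5 mm and 10.7 degrees, less where a joint would pass 70% of its speed; a pose out of reach is approached as far as the arm can. A call with a number of a shift or a turn outside -1 to 1 is refused whole. A call with a gripper value outside its range is refused whole. "claw" is the opening, from 0 (shut) to 1 (fully open), set as the call begins (left out, the last holds). The fingers move at their own pace and stop on an object; "grip_force" is the grip in N (left out, the last holds). Time passes only in rows, so rows that repeat a pose let the fingers close. It gives the time, the measured TCP pose, the force, the opening and the grip force at its end, in the units of the state.
- env.get_state(): the state, without advancing time (a new reading comes with each control period).
- env.grab_frame(name): name is "side" or "top" or "wrist"; returns a dict with "pixels" (420x560x3 uint8, red, green, blue), "camera_matrix" (3x3 intrinsics, pixels), "distortion" ([k1, k2, p1, p2, k3] as OpenCV has them; the pictures are not rectified), "cam_to_world" (4x4, takes a point from camera to world coordinates); the wrist camera has in their place "mount" (4x4, takes a point from camera to tool coordinates, whose origin is the TCP and whose axes are the flange's). Camera axes: x right, y down, z forward; pixel columns grow to the right and rows downward; lengths in m; the calibration is good to about 2 mm. A picture is of the moment at which its call begins: read the wrist's pose just before it. There is no depth.
- env.job_done(): hands the job in; it is judged then, once.
Trained networks look in a picture, given as the dict that the camera call returned (one of the last four; its "shot" number tells which), for a name from the list of things; names that differ only in an ending like _2 or _b are one class to them, and where a whole thing is asked for, a point or a joint stands for the part that bears it (a point fixed in the world has none). Each returns a list of dicts, best first, with "score" (0 to 1); they miss things now and then, are a little off and sometimes report something else, mostly with a low value. They report only what shows in the picture. A call takes as long as a camera call. They do not tell look-alikes from the thing itself.
- env.boxes_of(label, picture): "location" ([x, y, z] in m, in the coordinates of the camera as it stood for that picture, good to about 4 mm: the middle of the surface that is visible of it).
- env.cut_out(label, picture): "region" (420x560 bool, what is visible of it).
The state is a dict: "t": time; "joint_positions": joint angles; "qvel": joint speeds; "joint_efforts": joint torques, N m; "tcp_pos": TCP position; "tool_rot": TCP orientation; "force": force on the tool from outside, world axes, zero at the start; "wrist_torque": the same for the moment, N m; "width": finger opening in m; "finger_force": force on a finger pad.
Only numpy, scipy, OpenCV 4.12 (cv2) and the standard library are available. Lean on these libraries where they do the work, as an engineer would, in place of code of your own. Each camera call takes 0.05 s, during which the arm holds its last target. There are 200 camera calls.

### The job

Take the stack of four sample tins apart and stand each tin in the dish of its own size: the largest tin in the largest dish, and so on down to the smallest. Keep the tins upright all the way, lid up, since the samples must not tip, and leave the vial bundle and the spray bottle standing where they are.

Things in the scene. Friction and masses are not known exactly. Their poses are not given: they have to be found in the camera images.
- tin_xl: the largest of four plain round aluminium sample tins with flat lids (lid cannot come off), diameter 64 mm, 32 mm high, at the start at the bottom of the stack; origin at the centre of its underside, z up; behind the work stands a fixed tray stand, axis at x 0.90, y -0.26, trays of 0.25 m radius 0.18 m and more above the table: keep wrist and forearm clear
- tin_l: the second largest of four plain round aluminium sample tins with flat lids (lid cannot come off), diameter 52 mm, 32 mm high, at the start second from the bottom; origin at the centre of its underside, z up
- tin_m: the second smallest of four plain round aluminium sample tins with flat lids (lid cannot come off), diameter 40 mm, 32 mm high, at the start third from the bottom; origin at the centre of its underside, z up
- tin_s: the smallest of four plain round aluminium sample tins with flat lids (lid cannot come off), diameter 28 mm, 32 mm high, at the start on top of the stack; origin at the centre of its underside, z up
- dish_xl: the largest of four shallow round grey dishes, fixed to the table, for the largest tin: 90 mm outside, 84 mm inside, 8 mm high, inner floor 3 mm above its underside; origin at the centre of its underside, z up
- dish_l: the second largest of four shallow round grey dishes, fixed to the table, for the second largest tin: 78 mm outside, 72 mm inside, 8 mm high, inner floor 3 mm above its underside; origin at the centre of its underside, z up
- dish_m: the second smallest of four shallow round grey dishes, fixed to the table, for the second smallest tin: 66 mm outside, 60 mm inside, 8 mm high, inner floor 3 mm above its underside; origin at the centre of its underside, z up
- dish_s: the smallest of four shallow round grey dishes, fixed to the table, for the smallest tin: 54 mm outside, 48 mm inside, 8 mm high, inner floor 3 mm above its underside; origin at the centre of its underside, z up
- vial_bundle: bystander: ten small vials in a yellow band, 103 x 71 x 46 mm, standing among the dishes; origin at the centre of its underside, x along the 103 mm side
- spray_bottle: bystander: slim small bottle with a white pump, 30 mm across, 113 mm tall, standing among the dishes; origin at the centre of its underside, z up
Not all that is in view belongs to the job. What is shaped like the dish_s but turquoise is not meant. Leave any orange look-alike of the dish_l alone.

How it is judged:
At the end, for the whole second after the job is handed in: Each of the four tins stands upright (within 0.08 rad) and at rest on the floor of the dish of its own size rank, its centre within 13 mm of the dish's (anywhere flat inside the rim will do) (horizontal distance between tin_xl and dish_xl below 0.013 m and z of tin_xl in the frame of dish_xl between 0 and 0.006 m and angle between each of tin_xl, tin_l, tin_m, tin_s's own z axis and vertical below 0.08 rad and linear speed of each of tin_xl, tin_l, tin_m, tin_s below 0.02 m/s and horizontal distance between tin_l and dish_l below 0.013 m and z of tin_l in the frame of dish_l between 0 and 0.006 m and horizontal distance between tin_m and dish_m below 0.013 m and z of tin_m in the frame of dish_m between 0 and 0.006 m and horizontal distance between tin_s and dish_s below 0.013 m and z of tin_s in the frame of dish_s between 0 and 0.006 m); the robot touches nothing.
It fails at once if a tin is tipped by more than 0.5 rad (angle between any of tin_xl, tin_l, tin_m, tin_s's own z axis and vertical above 0.5 rad).
It fails at once if the vial bundle or the spray bottle is moved by more than 20 mm or tipped over (distance of any of vial_bundle, spray_bottle from where it was at the start of the episode above 0.02 m or angle between any of vial_bundle, spray_bottle's own z axis and vertical above 0.5 rad).
It also fails if it takes over 118 s, if anything falls off the work surface, if the arm or the gripper's body presses on something with over 40 N, if the wrist force passes 120 N, or if a joint passes its speed limit or range.

## Working session

There is one attempt and no reset: what is moved stays moved. The work goes in short steps, Python scripts to look and compute and a tool call to move; the robot and the scene stay as the last step left them, time stands still between calls to the robot, and variables do not carry over. Pictures are saved under pics/ and viewed, at most 14 in all, crops included, and the job is handed in when it is done.

Besides the shell and the picture viewer there is one more tool, called after ">>>" as name([rows], argument=value, ...), one row to a line, values as JSON. move_arm: Moves the arm, as the interface text tells. Shift numbers are shares of 0.25 m and turn numbers shares of 45 degrees, none past 1 either way. Its arguments: {"type":"object","properties":{"steps":{"type":"array"},"claw":{"type":"number"},"grip_force":{"type":"number"}},"required":["steps"]}

```bash
ls; mkdir -p pics; cat > h.py <<'E'
from station import env
import numpy as np, cv2
from scipy.spatial.transform import Rotation as R
def T_tool(s):
    T=np.eye(4); w,x,y,z=s['tool_rot']; T[:3,:3]=R.from_quat([x,y,z,w]).as_matrix(); T[:3,3]=s['tcp_pos']; return T
def shot(n):
    s=env.get_state(); p=env.grab_frame(n)
    p['T']=np.array(p['cam_to_world']) if 'cam_to_world' in p else T_tool(s)@np.array(p['mount']); return p
def save(p,f): cv2.imwrite('pics/'+f,p['pixels'][:,:,::-1])
def ray(p,uv):
    q=cv2.undistortPoints(np.array([[uv]],float),np.array(p['camera_matrix']),np.array(p['distortion']))[0,0]
    return p['T'][:3,3],p['T'][:3,:3]@np.array([q[0],q[1],1])
def onz(p,uv,z):
    o,d=ray(p,uv); return o+d*(z-o[2])/d[2]
def find(p,l):
    return [(round(d['score'],2),np.round((p['T']@np.append(d['location'],1))[:3],3)) for d in env.boxes_of(l,p)]
def proj(p,X):
    Ti=np.linalg.inv(p['T']); r,_=cv2.Rodrigues(Ti[:3,:3])
    return cv2.projectPoints(np.array(X,float).reshape(-1,1,3),r,Ti[:3,3],np.array(p['camera_matrix']),np.array(p['distortion']))[0][:,0]
E
python3 - <<'E'
from h import *
print(env.get_state())
for n in('top','side'):
    p=shot(n); save(p,n+'0.png'); print(n,np.round(p['T'],3).tolist())
    for l in 'tin_xl tin_l tin_m tin_s dish_xl dish_l dish_m dish_s vial_bundle spray_bottle'.split(): print(l,*find(p,l))
E
```

```text
pics
{'t': 0.0, 'joint_positions': array([ 9.65721312e-01,  2.63497245e-01, -4.89697151e-02,  1.25939119e+00,
       -1.11083675e-05,  1.41552708e+00]), 'qvel': array([ 1.28336621e-04, -9.76365300e-05,  4.30358950e-04,  1.88832732e-04,
       -1.65286088e-04, -4.39438867e-05]), 'joint_efforts': array([ 8.86075977e-04, -6.37614727e+01,  3.84559751e+01,  1.36902192e-02,
       -8.70104287e-06,  4.06277934e-05]), 'tcp_pos': array([0.22810273, 0.47255809, 0.24982637]), 'tool_rot': array([-1.91853170e-04,  2.23011659e-01,  9.74815633e-01, -4.95065834e-04]), 'force': array([-0.43348894,  0.15448348, -0.8106621 ]), 'wrist_torque': array([-0.00353242,  0.00403598,  0.03301147]), 'finger_force': 0.0, 'width': 0.08550549352133782}
top [[-0.015, -0.997, 0.082, 0.373], [-1.0, 0.015, -0.008, -0.154], [0.007, -0.082, -0.997, 1.406], [0.0, 0.0, 0.0, 1.0]]
tin_xl
tin_l (0.62, array([ 0.396, -0.235,  0.131]))
tin_m (0.62, array([ 0.396, -0.235,  0.131]))
tin_s (0.62, array([ 0.396, -0.235,  0.131]))
dish_xl (0.79, array([ 0.414, -0.372,  0.005])) (0.38, array([ 0.406, -0.233,  0.065]))
dish_l (0.81, 
[... 1330 characters left out ...]
(0.89, array([ 0.487, -0.497,  0.003])) (0.65, array([0.571, 0.157, 0.005])) (0.63, array([0.432, 0.029, 0.005])) (0.56, array([ 0.562, -0.097,  0.003])) (0.37, array([ 0.419, -0.375,  0.003]))
dish_m (0.89, array([ 0.487, -0.497,  0.003])) (0.65, array([0.571, 0.157, 0.005])) (0.63, array([0.432, 0.029, 0.005])) (0.56, array([ 0.562, -0.097,  0.003])) (0.37, array([ 0.419, -0.375,  0.003]))
dish_s (0.89, array([ 0.487, -0.497,  0.003])) (0.65, array([0.571, 0.157, 0.005])) (0.63, array([0.432, 0.029, 0.005])) (0.56, array([ 0.562, -0.097,  0.003])) (0.37, array([ 0.419, -0.375,  0.003]))
vial_bundle (0.95, array([ 0.406, -0.117,  0.045]))
spray_bottle (0.96, array([ 0.526, -0.252,  0.055]))
```

View pics/top0.png

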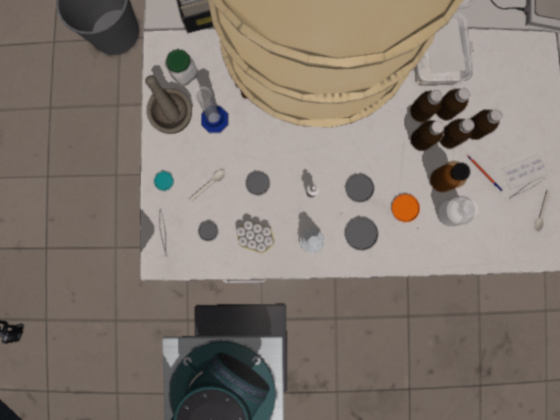

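View pics/side0.png

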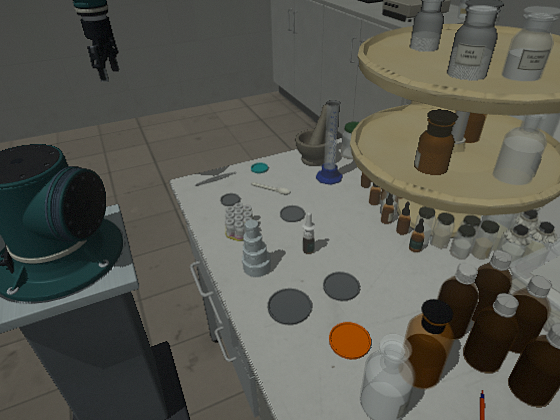

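The top view shows the grey dishes: xl at (361,234), l at (360,187), m at (257,183) and s at (208,231). The turquoise and orange look-alikes are at (164,181) and (405,208). The stack is at (311,242), and the bottle (312,188) and vials (255,236) stand beside it. In the side view the stack is at (255,250).

```bash
python3 - <<'E'
from h import *
ps=[shot('top'),shot('side')]
G={'dish_xl':(.416,-.374,.005),'dish_l':(.541,-.376,.005),'dish_m':(.560,-.099,.005),'dish_s':(.430,.029,.005)}
C={}
for p in ps:
    for l in G:
        u=proj(p,[G[l]])[0]; best=None
        for d in env.cut_out(l,p):
            m=np.array(d['region']).astype(np.uint8)
            cs=max(cv2.findContours(m,cv2.RETR_EXTERNAL,cv2.CHAIN_APPROX_NONE)[0],key=len)
            if len(cs)<6: continue
            e=cv2.fitEllipse(cs)
            if np.hypot(*(np.array(e[0])-u))<15 and best is None: best=e
        C.setdefault(l,[]).append(best and best[0])
        if best: a=onz(p,best[0],.006); print(l,np.round(a,4), 'axes px',np.round(best[1],1))
def tri(a,b):
    (o1,d1),(o2,d2)=a,b; s=np.linalg.lstsq(np.c_[d1,-d2],o2-o1,rcond=None)[0]
    return (o1+s[0]*d1+o2+s[1]*d2)/2
for l in G:
    if all(C[l]): print(l,'tri',np.round(tri(ray(ps[0],C[l][0]),ray(ps[1],C[l][1])),4))
E
```

```text
dish_xl [ 0.4166 -0.3755  0.006 ] axes px [32.7 33.9]
dish_l [ 0.5386 -0.3741  0.006 ] axes px [27.6 29.1]
dish_m [ 0.5579 -0.0992  0.006 ] axes px [23.9 24.4]
dish_s [0.4304 0.0322 0.006 ] axes px [18.9 19.3]
dish_xl [ 0.4174 -0.3791  0.006 ] axes px [36.8 43.5]
dish_l [ 0.5406 -0.378   0.006 ] axes px [29.2 36.7]
dish_m [ 0.5588 -0.1024  0.006 ] axes px [16.2 24.5]
dish_s [0.4329 0.0323 0.006 ] axes px [11.8 18.6]
dish_xl tri [ 0.4176 -0.3763  0.0027]
dish_l tri [ 0.5405 -0.3753  0.0031]
dish_m tri [ 0.5591 -0.0994  0.0036]
dish_s tri [0.4315 0.0319 0.0066]
```

>>> move_arm([
  {"slide":[0,0,0],"dr":[0,0,0.237]},
  {"slide":[0,0,0],"dr":[0,0,0.474]},
  {"slide":[0,0,0],"dr":[0,0,0.711]},
  {"slide":[0,0,0],"dr":[0,0,0.95]},
  {"slide":[0,0,0],"dr":[0,0,0.95]},
], claw=1)

```text
t: 2.22
tcp_pos: [0.2283, 0.4728, 0.2503]
tool_rot: [-0.0, 0.562, 0.827, -0.0]
force: [-0.1, 0.1, 0.0]
width: 0.0855
finger_force: 0.0
```

>>> move_arm([
  {"slide":[-0.23,-0.04,0],"dr":[0,0,0.12]},
  {"slide":[-0.46,-0.08,0],"dr":[0,0,0.24]},
  {"slide":[-0.7,-0.11,0],"dr":[0,0,0.36]},
  {"slide":[-0.93,-0.15,0],"dr":[0,0,0.478]},
  {"slide":[-0.93,-0.15,0],"dr":[0,0,0.478]},
])

```text
t: 2.85
tcp_pos: [0.2791, 0.2399, 0.2506]
tool_rot: [0.0, 0.708, 0.706, 0.0]
force: [-0.5, 0.5, -0.5]
width: 0.0857
finger_force: 0.0
```

>>> move_arm([
  {"slide":[-0.24,0.06,0],"dr":[0,0,0]},
  {"slide":[-0.48,0.12,0],"dr":[0,0,0]},
  {"slide":[-0.72,0.18,0],"dr":[0,0,0]},
  {"slide":[-0.96,0.24,0],"dr":[0,0,0]},
  {"slide":[-0.96,0.24,0],"dr":[0,0,0]},
])

```text
t: 3.48
tcp_pos: [0.3392, 0.0009, 0.2504]
tool_rot: [0.0, 0.706, 0.708, 0.0]
force: [0.8, 0.5, -0.6]
width: 0.0856
finger_force: 0.0
```

>>> move_arm([
  {"slide":[-0.2,0.06,0],"dr":[0,0,0]},
  {"slide":[-0.4,0.12,0],"dr":[0,0,0]},
  {"slide":[-0.6,0.18,0],"dr":[0,0,0]},
  {"slide":[-0.8,0.22,0],"dr":[0,0,0]},
  {"slide":[-0.8,0.22,0],"dr":[0,0,0]},
  {"slide":[-0.8,0.22,0],"dr":[0,0,0]},
])

```text
t: 4.22
tcp_pos: [0.3935, -0.1966, 0.2501]
tool_rot: [-0.0, 0.706, 0.708, 0.0]
force: [0.0, 0.1, -0.4]
width: 0.085
finger_force: 0.0
```

```bash
python3 - <<'E'
from h import *
for n in('wrist','side','top'):
    p=shot(n); save(p,n+'1.png'); print(n,np.round(p['T'][:3,3],3))
    for l in('tin_s','tin_m','tin_xl'): print(l,*find(p,l))
E
```

```text
wrist [ 0.392 -0.119  0.375]
tin_s (0.95, array([ 0.392, -0.224,  0.093])) (0.94, array([ 0.402, -0.224,  0.067])) (0.6, array([ 0.397, -0.232,  0.127])) (0.31, array([ 0.524, -0.234,  0.083]))
tin_m (0.95, array([ 0.392, -0.224,  0.093])) (0.94, array([ 0.402, -0.224,  0.067])) (0.6, array([ 0.397, -0.232,  0.127])) (0.31, array([ 0.524, -0.234,  0.083]))
tin_xl (0.67, array([ 0.404, -0.22 ,  0.031]))
side [ 0.186 -0.879  0.664]
tin_s (0.77, array([ 0.391, -0.254,  0.087])) (0.6, array([ 0.392, -0.26 ,  0.058])) (0.57, array([ 0.396, -0.244,  0.121]))
tin_m (0.77, array([ 0.391, -0.254,  0.087])) (0.6, array([ 0.392, -0.26 ,  0.058])) (0.57, array([ 0.396, -0.244,  0.121]))
tin_xl (0.56, array([ 0.397, -0.264,  0.027]))
top [ 0.373 -0.154  1.406]
tin_s
tin_m
tin_xl
```

View pics/wrist1.png

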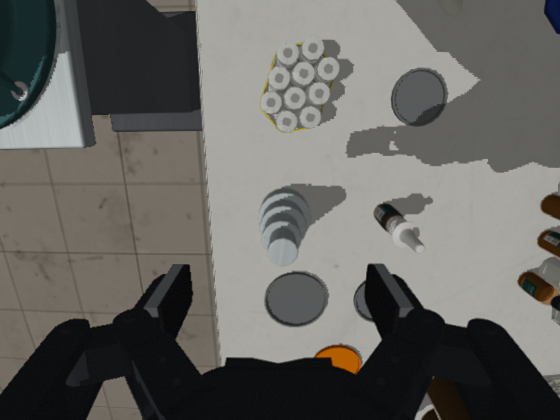

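The wrist view shows the stack at (283,230). The small tin's lid is centred near (283,250), with the lower lids stepping up the picture towards (283,205). The vials are at (300,85) and the bottle at (405,228).

```bash
python3 - <<'E'
from h import *
p=shot('wrist'); im=p['pixels']
print(onz(p,(283,249),.128))
c=(.397,-.236)
a=np.linspace(0,6.28,40)
big=cv2.resize(im[150:310,200:400][:,:,::-1],None,fx=4,fy=4,interpolation=cv2.INTER_CUBIC)
for r,z in((.014,.128),(.020,.096),(.026,.064),(.032,.032)):
    u=(proj(p,np.c_[c[0]+r*np.cos(a),c[1]+r*np.sin(a),0*a+z])-[200,150])*4
    cv2.polylines(big,[u.astype(int)],True,(0,0,255),1)
cv2.imwrite('pics/w1c.png',big[:600])
E
```

```text
[ 0.39573604 -0.23743518  0.128     ]
```

View pics/w1c.png

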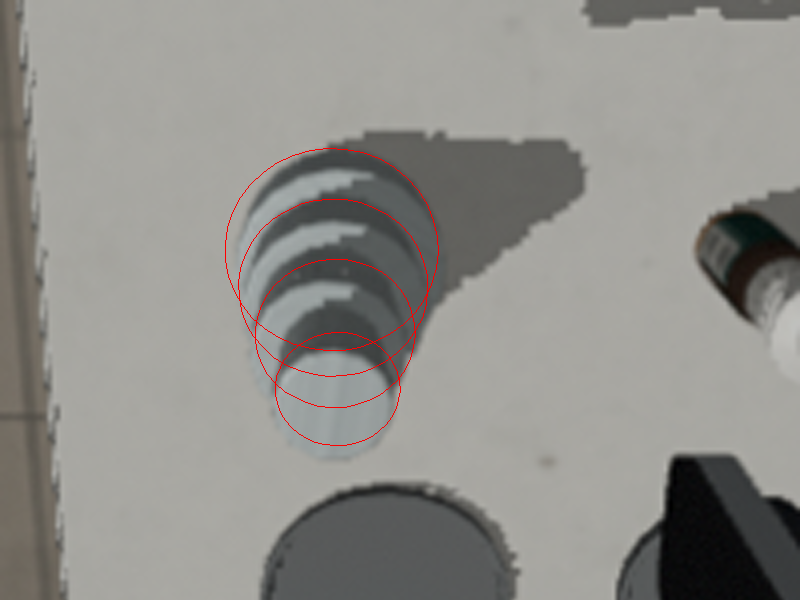

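The overlay fits, with the stack axis about 4 mm further in −y, so I take (0.396, −0.240). Lid heights agree with 0.128. Next I lower onto the smallest tin.

>>> move_arm([
  {"slide":[-0.174,0.01,0.1],"dr":[0,0,0]},
  {"slide":[-0.174,0.01,0.25],"dr":[0,0,0]},
  {"slide":[-0.174,0.01,0.4],"dr":[0,0,0]},
  {"slide":[-0.174,0.01,0.512],"dr":[0,0,0]},
  {"slide":[-0.174,0.01,0.512],"dr":[0,0,0]},
  {"slide":[-0.174,0.01,0.512],"dr":[0,0,0]},
])

```text
t: 5.62
tcp_pos: [0.3961, -0.2412, 0.1233]
tool_rot: [0.001, 0.707, 0.707, 0.0]
force: [0.2, -0.5, 0.3]
width: 0.085
finger_force: 0.0
```

>>> move_arm([
  {"slide":[0,0,0],"dr":[0,0,0]},
  {"slide":[0,0,0],"dr":[0,0,0]},
  {"slide":[0,0,0],"dr":[0,0,0]},
  {"slide":[0,0,0],"dr":[0,0,0]},
  {"slide":[0,0,0],"dr":[0,0,0]},
  {"slide":[0,0,0],"dr":[0,0,0]},
], claw=0.2, grip_force=25)

```text
t: 6.38
tcp_pos: [0.396, -0.241, 0.1225]
tool_rot: [0.0, 0.707, 0.707, 0.0]
force: [1.1, -0.5, 5.3]
width: 0.0267
finger_force: 24.6
```

>>> move_arm([
  {"slide":[0,0,-0.05],"dr":[0,0,0]},
  {"slide":[0,0,-0.12],"dr":[0,0,0]},
  {"slide":[0,0,-0.2],"dr":[0,0,0]},
  {"slide":[0,0,-0.2],"dr":[0,0,0]},
])

```text
t: 6.88
tcp_pos: [0.3961, -0.2413, 0.1737]
tool_rot: [0.001, 0.707, 0.707, 0.0]
force: [0.4, -0.2, -1.2]
width: 0.0264
finger_force: 24.6
```

```bash
python3 - <<'E'
from h import *
a=shot('wrist');b=shot('side')
cv2.imwrite('pics/g1.png',np.hstack([cv2.resize(a['pixels'][100:400,100:460],(400,333)),cv2.resize(b['pixels'][150:350,180:420],(400,333))])[:,:,::-1])
E
```

```text
(no output)
```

View pics/g1.png

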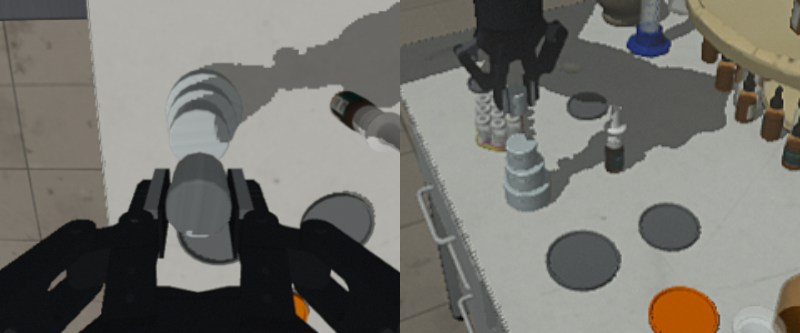

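The small tin hangs upright between the pads at crop pixel (200,195), and the three-tin stack is undisturbed. I carry it to dish_s.

>>> move_arm([
  {"slide":[0.15,0.02,0],"dr":[0,0,0]},
  {"slide":[0.35,0.05,0],"dr":[0,0,0]},
  {"slide":[0.55,0.08,0],"dr":[0,0,0]},
  {"slide":[0.75,0.11,0],"dr":[0,0,0]},
  {"slide":[0.9,0.13,0],"dr":[0,0,0]},
  {"slide":[1.0,0.14,0],"dr":[0,0,0]},
  {"slide":[1.0,0.14,0],"dr":[0,0,0]},
])

```text
t: 7.85
tcp_pos: [0.4304, 0.0104, 0.1716]
tool_rot: [-0.001, 0.706, 0.708, -0.0]
force: [1.4, -0.1, -0.2]
width: 0.0266
finger_force: 24.6
```

>>> move_arm([
  {"slide":[0.092,0,0.05],"dr":[0,0,0]},
  {"slide":[0.092,0,0.2],"dr":[0,0,0]},
  {"slide":[0.092,0,0.35],"dr":[0,0,0]},
  {"slide":[0.092,0,0.45],"dr":[0,0,0]},
  {"slide":[0.092,0,0.45],"dr":[0,0,0]},
])

```text
t: 8.48
tcp_pos: [0.4295, 0.0316, 0.0584]
tool_rot: [-0.001, 0.708, 0.707, -0.001]
force: [-0.0, 0.4, 0.2]
width: 0.0265
finger_force: 24.7
```

```bash
python3 - <<'E'
from h import *
a=shot('wrist');b=shot('side')
print(env.get_state()['tcp_pos'],find(a,'dish_s'),find(b,'tin_s'))
cv2.imwrite('pics/g2.png',np.hstack([cv2.resize(a['pixels'][100:400,100:460],(400,333)),cv2.resize(b['pixels'][120:270,160:340],(400,333))])[:,:,::-1])
E
```

```text
[0.43099411 0.03167986 0.06023816] [(0.84, array([0.43 , 0.04 , 0.005])), (0.75, array([0.564, 0.15 , 0.006])), (0.44, array([ 0.533, -0.123,  0.004]))] [(0.76, array([ 0.394, -0.261,  0.06 ])), (0.61, array([0.429, 0.027, 0.058])), (0.59, array([ 0.396, -0.248,  0.093]))]
```

View pics/g2.png

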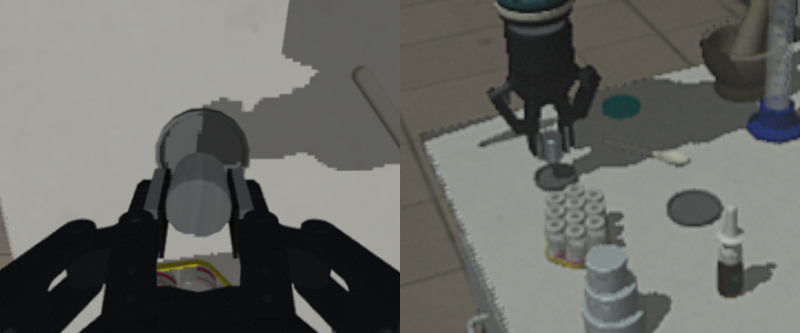

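The tin hangs over the grey dish_s, which is at crop pixel (200,150) in the wrist half. Lower and release.

>>> move_arm([
  {"slide":[0,0,0.06],"dr":[0,0,0]},
  {"slide":[0,0,0.1],"dr":[0,0,0]},
  {"slide":[0,0,0.12],"dr":[0,0,0]},
  {"slide":[0,0,0.12],"dr":[0,0,0]},
  {"slide":[0,0,0.12],"dr":[0,0,0]},
])

```text
t: 9.3
tcp_pos: [0.431, 0.0321, 0.03]
tool_rot: [0.0, 0.707, 0.707, 0.0]
force: [0.0, 0.8, 0.0]
width: 0.0268
finger_force: 24.7
```

>>> move_arm([
  {"slide":[0,0,0],"dr":[0,0,0]},
  {"slide":[0,0,0],"dr":[0,0,0]},
  {"slide":[0,0,0],"dr":[0,0,0]},
  {"slide":[0,0,0],"dr":[0,0,0]},
  {"slide":[0,0,-0.1],"dr":[0,0,0]},
  {"slide":[0,0,-0.25],"dr":[0,0,0]},
  {"slide":[0,0,-0.5],"dr":[0,0,0]},
], claw=0.7)

```text
t: 10.18
tcp_pos: [0.4298, 0.0322, 0.1552]
tool_rot: [-0.001, 0.707, 0.707, -0.001]
force: [1.0, -0.7, -0.5]
width: 0.0599
finger_force: 0.0
```

```bash
python3 - <<'E'
from h import *
a=shot('wrist');b=shot('side')
print(env.get_state()['tcp_pos'],find(a,'dish_s'),find(a,'tin_s'),find(b,'tin_s'))
cv2.imwrite('pics/g3.png',np.hstack([cv2.resize(a['pixels'][100:400,100:460],(400,333)),cv2.resize(b['pixels'][120:270,160:340],(400,333))])[:,:,::-1])
E
```

```text
[0.43302962 0.0319296  0.15973944] [(0.92, array([ 0.564, -0.081, -0.001])), (0.89, array([0.428, 0.037, 0.001])), (0.85, array([0.566, 0.156, 0.003]))] [(0.62, array([0.433, 0.038, 0.037]))] [(0.73, array([ 0.391, -0.261,  0.054])), (0.57, array([ 0.397, -0.255,  0.095]))]
```

View pics/g3.png

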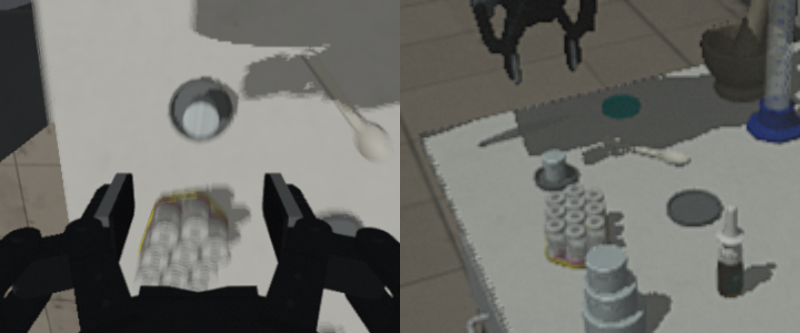

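The tin stands upright in dish_s, with its lid at crop pixel (200,120) inside the ring at (203,110). Tin_m is next.

>>> move_arm([
  {"slide":[-0.2,-0.02,0],"dr":[0,0,0]},
  {"slide":[-0.4,-0.05,0],"dr":[0,0,0]},
  {"slide":[-0.6,-0.08,0],"dr":[0,0,0]},
  {"slide":[-0.8,-0.11,0],"dr":[0,0,0]},
  {"slide":[-1.0,-0.14,0],"dr":[0,0,0]},
  {"slide":[-1.0,-0.14,0],"dr":[0,0,0]},
], claw=1)

```text
t: 11.18
tcp_pos: [0.3948, -0.2203, 0.1533]
tool_rot: [-0.001, 0.709, 0.705, -0.0]
force: [-0.5, -0.2, -0.8]
width: 0.0855
finger_force: 0.0
```

>>> move_arm([
  {"slide":[-0.09,0,0.02],"dr":[0,0,0]},
  {"slide":[-0.09,0,0.1],"dr":[0,0,0]},
  {"slide":[-0.09,0,0.2],"dr":[0,0,0]},
  {"slide":[-0.09,0,0.258],"dr":[0,0,0]},
  {"slide":[-0.09,0,0.258],"dr":[0,0,0]},
  {"slide":[-0.09,0,0.258],"dr":[0,0,0]},
])

```text
t: 11.92
tcp_pos: [0.3958, -0.2399, 0.0904]
tool_rot: [-0.0, 0.707, 0.707, 0.0]
force: [0.2, -0.8, -0.2]
width: 0.0855
finger_force: 0.0
```

>>> move_arm([
  {"slide":[0,0,0],"dr":[0,0,0]},
  {"slide":[0,0,0],"dr":[0,0,0]},
  {"slide":[0,0,0],"dr":[0,0,0]},
  {"slide":[0,0,0],"dr":[0,0,0]},
  {"slide":[0,0,0],"dr":[0,0,0]},
  {"slide":[0,0,0],"dr":[0,0,0]},
], claw=0.35, grip_force=25)

```text
t: 12.68
tcp_pos: [0.396, -0.2406, 0.0907]
tool_rot: [0.0, 0.707, 0.707, 0.0]
force: [0.8, 1.0, 6.2]
width: 0.039
finger_force: 24.7
```

>>> move_arm([
  {"slide":[0,0,-0.05],"dr":[0,0,0]},
  {"slide":[0,0,-0.12],"dr":[0,0,0]},
  {"slide":[0,0,-0.25],"dr":[0,0,0]},
  {"slide":[0,0,-0.358],"dr":[0,0,0]},
  {"slide":[0,0,-0.358],"dr":[0,0,0]},
])

```text
t: 13.3
tcp_pos: [0.3964, -0.241, 0.1818]
tool_rot: [0.002, 0.707, 0.707, 0.0]
force: [-0.5, 0.2, -1.0]
width: 0.0386
finger_force: 25.3
```

>>> move_arm([
  {"slide":[0.12,0.1,0],"dr":[0,0,0]},
  {"slide":[0.26,0.25,0],"dr":[0,0,0]},
  {"slide":[0.4,0.42,0],"dr":[0,0,0]},
  {"slide":[0.52,0.58,0],"dr":[0,0,0]},
  {"slide":[0.558,0.652,0],"dr":[0,0,0]},
  {"slide":[0.558,0.652,0],"dr":[0,0,0]},
])

```text
t: 14.05
tcp_pos: [0.5592, -0.1002, 0.1788]
tool_rot: [-0.001, 0.707, 0.707, -0.0]
force: [-1.0, -0.5, -0.3]
width: 0.0387
finger_force: 25.4
```

>>> move_arm([
  {"slide":[0,0,0.12],"dr":[0,0,0]},
  {"slide":[0,0,0.28],"dr":[0,0,0]},
  {"slide":[0,0,0.42],"dr":[0,0,0]},
  {"slide":[0,0,0.48],"dr":[0,0,0]},
  {"slide":[0,0,0.48],"dr":[0,0,0]},
  {"slide":[0,0,0.48],"dr":[0,0,0]},
])

```text
t: 14.8
tcp_pos: [0.5593, -0.1014, 0.061]
tool_rot: [0.001, 0.707, 0.707, 0.0]
force: [0.6, 0.3, -0.5]
width: 0.0388
finger_force: 25.4
```

```bash
python3 - <<'E'
from h import *
a=shot('wrist');b=shot('side')
print(env.get_state()['tcp_pos'],find(a,'dish_m'),find(b,'tin_m'),find(b,'dish_m'))
cv2.imwrite('pics/g4.png',np.hstack([cv2.resize(a['pixels'][100:400,100:460],(400,333)),cv2.resize(b['pixels'][120:270,210:390],(400,333))])[:,:,::-1])
E
```

```text
[ 0.55940988 -0.10122816  0.0609339 ] [(0.9, array([0.435, 0.021, 0.004])), (0.56, array([ 0.553, -0.094,  0.004]))] [(0.93, array([ 0.394, -0.254,  0.065])), (0.73, array([ 0.558, -0.113,  0.061])), (0.5, array([0.431, 0.032, 0.027]))] [(0.75, array([ 0.559, -0.101,  0.001])), (0.72, array([ 0.541, -0.376,  0.005])), (0.65, array([ 0.488, -0.492,  0.003])), (0.62, array([0.571, 0.155, 0.006]))]
```

View pics/g4.png

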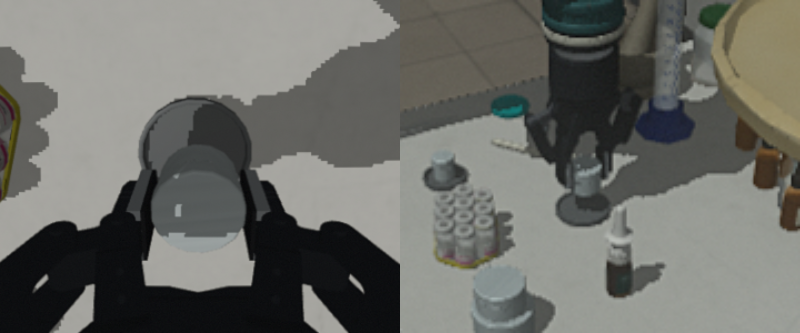

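Tin_m hangs upright and centred over dish_m, which is at crop pixel (195,150). Lower, release and rise.

>>> move_arm([
  {"slide":[0,0,0.06],"dr":[0,0,0]},
  {"slide":[0,0,0.1],"dr":[0,0,0]},
  {"slide":[0,0,0.12],"dr":[0,0,0]},
  {"slide":[0,0,0.12],"dr":[0,0,0]},
  {"slide":[0,0,0.12],"dr":[0,0,0]},
])

```text
t: 15.68
tcp_pos: [0.5588, -0.1009, 0.0295]
tool_rot: [-0.0, 0.707, 0.707, -0.0]
force: [-0.8, -0.5, -0.3]
width: 0.0388
finger_force: 25.6
```

>>> move_arm([
  {"slide":[0,0,0],"dr":[0,0,0]},
  {"slide":[0,0,0],"dr":[0,0,0]},
  {"slide":[0,0,0],"dr":[0,0,0]},
  {"slide":[0,0,0],"dr":[0,0,0]},
  {"slide":[0,0,-0.1],"dr":[0,0,0]},
  {"slide":[0,0,-0.3],"dr":[0,0,0]},
  {"slide":[0,0,-0.5],"dr":[0,0,0]},
  {"slide":[0,0,-0.6],"dr":[0,0,0]},
], claw=0.85)

```text
t: 16.68
tcp_pos: [0.5594, -0.1011, 0.1825]
tool_rot: [0.001, 0.707, 0.707, 0.001]
force: [0.6, -0.1, -0.4]
width: 0.0725
finger_force: 0.0
```

>>> move_arm([
  {"slide":[-0.1,-0.12,0],"dr":[0,0,0]},
  {"slide":[-0.24,-0.28,0],"dr":[0,0,0]},
  {"slide":[-0.36,-0.44,0],"dr":[0,0,0]},
  {"slide":[-0.5,-0.58,0],"dr":[0,0,0]},
  {"slide":[-0.558,-0.652,0],"dr":[0,0,0]},
  {"slide":[-0.558,-0.652,0],"dr":[0,0,0]},
], claw=1)

```text
t: 17.42
tcp_pos: [0.3949, -0.2411, 0.18]
tool_rot: [0.0, 0.708, 0.706, -0.0]
force: [0.3, -0.7, -0.2]
width: 0.0852
finger_force: 0.0
```

```bash
python3 - <<'E'
from h import *
a=shot('wrist');b=shot('side')
print(env.get_state()['tcp_pos'],find(a,'tin_m'),find(a,'tin_xl'),find(b,'tin_m'))
cv2.imwrite('pics/g5.png',np.hstack([cv2.resize(a['pixels'][0:400,80:480],(400,400)),cv2.resize(b['pixels'][120:300,210:390],(400,400))])[:,:,::-1])
E
```

```text
[ 0.39599008 -0.24023392  0.17987942] [(0.84, array([ 0.547, -0.104,  0.033])), (0.75, array([ 0.397, -0.237,  0.065]))] [(0.55, array([ 0.402, -0.221,  0.032]))] [(0.59, array([ 0.394, -0.254,  0.063])), (0.59, array([ 0.552, -0.11 ,  0.029])), (0.36, array([0.439, 0.022, 0.019]))]
```

View pics/g5.png

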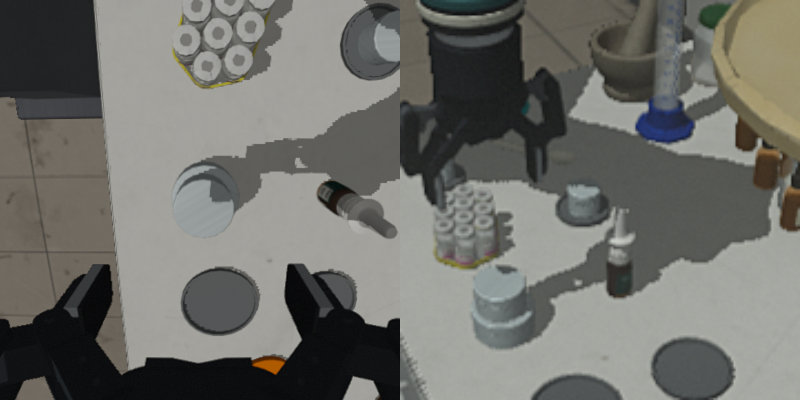

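Tin_m sits in dish_m (side half, (583,200)). Two tins remain stacked, and the bottle and vials are unmoved. Next is tin_l.

>>> move_arm([
  {"slide":[0,0,0.12],"dr":[0,0,0]},
  {"slide":[0,0,0.28],"dr":[0,0,0]},
  {"slide":[0,0,0.42],"dr":[0,0,0]},
  {"slide":[0,0,0.486],"dr":[0,0,0]},
  {"slide":[0,0,0.486],"dr":[0,0,0]},
  {"slide":[0,0,0.486],"dr":[0,0,0]},
])

```text
t: 18.42
tcp_pos: [0.3963, -0.2404, 0.0589]
tool_rot: [0.0, 0.707, 0.707, 0.0]
force: [0.4, -0.3, 0.4]
width: 0.0856
finger_force: 0.0
```

>>> move_arm([
  {"slide":[0,0,0],"dr":[0,0,0]},
  {"slide":[0,0,0],"dr":[0,0,0]},
  {"slide":[0,0,0],"dr":[0,0,0]},
  {"slide":[0,0,0],"dr":[0,0,0]},
  {"slide":[0,0,0],"dr":[0,0,0]},
  {"slide":[0,0,0],"dr":[0,0,0]},
], claw=0.45, grip_force=30)

```text
t: 19.18
tcp_pos: [0.3962, -0.2406, 0.059]
tool_rot: [0.001, 0.707, 0.707, 0.0]
force: [-0.0, 2.8, 9.4]
width: 0.0506
finger_force: 29.6
```

>>> move_arm([
  {"slide":[0,0,-0.05],"dr":[0,0,0]},
  {"slide":[0,0,-0.15],"dr":[0,0,0]},
  {"slide":[0,0,-0.3],"dr":[0,0,0]},
  {"slide":[0,0,-0.45],"dr":[0,0,0]},
  {"slide":[0,0,-0.486],"dr":[0,0,0]},
  {"slide":[0,0,-0.486],"dr":[0,0,0]},
])

```text
t: 19.92
tcp_pos: [0.3958, -0.2404, 0.18]
tool_rot: [0.0, 0.707, 0.707, 0.0]
force: [0.4, 0.3, -0.5]
width: 0.0503
finger_force: 31.7
```

>>> move_arm([
  {"slide":[-0.12,0.1,0],"dr":[0,0,0]},
  {"slide":[-0.26,0.25,0],"dr":[0,0,0]},
  {"slide":[-0.4,0.4,0],"dr":[0,0,0]},
  {"slide":[-0.5,0.53,0],"dr":[0,0,0]},
  {"slide":[-0.542,0.576,0],"dr":[0,0,0]},
  {"slide":[-0.542,0.576,0],"dr":[0,0,0]},
])

```text
t: 20.68
tcp_pos: [0.5396, -0.3761, 0.1776]
tool_rot: [-0.001, 0.707, 0.707, -0.0]
force: [0.1, 0.3, -1.1]
width: 0.0504
finger_force: 31.7
```

>>> move_arm([
  {"slide":[0,0,0.12],"dr":[0,0,0]},
  {"slide":[0,0,0.28],"dr":[0,0,0]},
  {"slide":[0,0,0.42],"dr":[0,0,0]},
  {"slide":[0,0,0.48],"dr":[0,0,0]},
  {"slide":[0,0,0.48],"dr":[0,0,0]},
  {"slide":[0,0,0.48],"dr":[0,0,0]},
])

```text
t: 21.42
tcp_pos: [0.5401, -0.3763, 0.0611]
tool_rot: [0.001, 0.707, 0.707, 0.0]
force: [0.2, 0.4, -1.0]
width: 0.0504
finger_force: 31.7
```

```bash
python3 - <<'E'
from h import *
a=shot('wrist');b=shot('side')
print(env.get_state()['tcp_pos'],find(a,'dish_l'),find(b,'tin_l'),find(b,'dish_l'))
cv2.imwrite('pics/g6.png',np.hstack([cv2.resize(a['pixels'][100:400,100:460],(400,333)),cv2.resize(b['pixels'][200:350,230:410],(400,333))])[:,:,::-1])
E
```

```text
[ 0.54016007 -0.37637309  0.06110977] [(0.95, array([ 0.533, -0.361,  0.005])), (0.59, array([ 0.453, -0.482,  0.005]))] [(0.76, array([ 0.557, -0.109,  0.03 ])), (0.62, array([ 0.538, -0.391,  0.067]))] [(0.92, array([ 0.529, -0.387,  0.005])), (0.92, array([ 0.484, -0.496,  0.002])), (0.73, array([ 0.547, -0.11 ,  0.001])), (0.47, array([0.569, 0.156, 0.002]))]
```

View pics/g6.png

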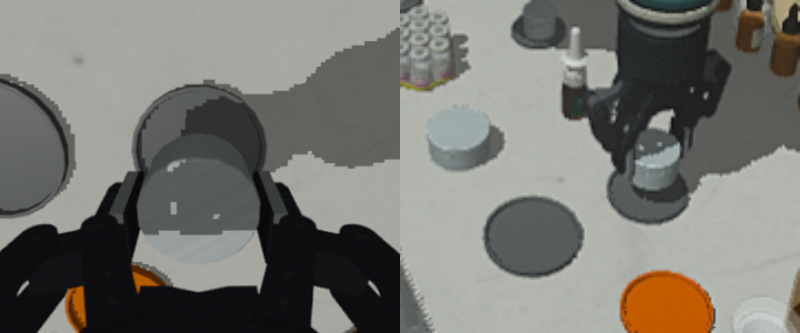

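Tin_l is upright and centred over the grey dish_l at wrist-crop (200,140); the orange dish is off to the side. Lower, release, and return to the stack.

>>> move_arm([
  {"slide":[0,0,0.06],"dr":[0,0,0]},
  {"slide":[0,0,0.1],"dr":[0,0,0]},
  {"slide":[0,0,0.12],"dr":[0,0,0]},
  {"slide":[0,0,0.12],"dr":[0,0,0]},
  {"slide":[0,0,0.12],"dr":[0,0,0]},
])

```text
t: 22.3
tcp_pos: [0.5391, -0.3755, 0.0299]
tool_rot: [-0.001, 0.707, 0.707, -0.0]
force: [-4.8, 4.8, 11.3]
width: 0.0502
finger_force: 32.8
```

>>> move_arm([
  {"slide":[0,0,0],"dr":[0,0,0]},
  {"slide":[0,0,0],"dr":[0,0,0]},
  {"slide":[0,0,0],"dr":[0,0,0]},
  {"slide":[0,0,0],"dr":[0,0,0]},
  {"slide":[0,0,-0.1],"dr":[0,0,0]},
  {"slide":[0,0,-0.3],"dr":[0,0,0]},
  {"slide":[0,0,-0.5],"dr":[0,0,0]},
  {"slide":[0,0,-0.6],"dr":[0,0,0]},
], claw=0.95)

```text
t: 23.3
tcp_pos: [0.5402, -0.3764, 0.1827]
tool_rot: [0.002, 0.707, 0.707, 0.0]
force: [0.9, -0.2, -0.4]
width: 0.0813
finger_force: 0.0
```

>>> move_arm([
  {"slide":[0.12,-0.12,0],"dr":[0,0,0]},
  {"slide":[0.26,-0.27,0],"dr":[0,0,0]},
  {"slide":[0.4,-0.42,0],"dr":[0,0,0]},
  {"slide":[0.5,-0.54,0],"dr":[0,0,0]},
  {"slide":[0.542,-0.576,0],"dr":[0,0,0]},
  {"slide":[0.542,-0.576,0],"dr":[0,0,0]},
  {"slide":[0.542,-0.576,0],"dr":[0,0,0]},
], claw=1)

```text
t: 24.18
tcp_pos: [0.3966, -0.2412, 0.1798]
tool_rot: [0.0, 0.707, 0.707, 0.0]
force: [0.5, -0.6, -0.4]
width: 0.0854
finger_force: 0.0
```

```bash
python3 - <<'E'
from h import *
a=shot('wrist');b=shot('side')
print(env.get_state()['tcp_pos'],find(a,'tin_xl'),find(b,'tin_l'))
im=a['pixels'].copy(); t=np.linspace(0,6.28,60)
u=proj(a,np.c_[.396+.032*np.cos(t),-.2405+.032*np.sin(t),0*t+.032]); cv2.polylines(im,[u.astype(int)],True,(255,0,0),1)
cv2.imwrite('pics/g7.png',np.hstack([cv2.resize(im[100:300,180:380],(400,400)),cv2.resize(b['pixels'][200:380,210:390],(400,400))])[:,:,::-1])
E
```

```text
[ 0.39647339 -0.24110564  0.1795856 ] [(0.67, array([ 0.4  , -0.243,  0.034])), (0.17, array([ 0.418, -0.373,  0.005]))] [(0.66, array([ 0.534, -0.388,  0.036])), (0.55, array([ 0.557, -0.11 ,  0.027])), (0.4, array([0.437, 0.024, 0.018]))]
```

View pics/g7.png

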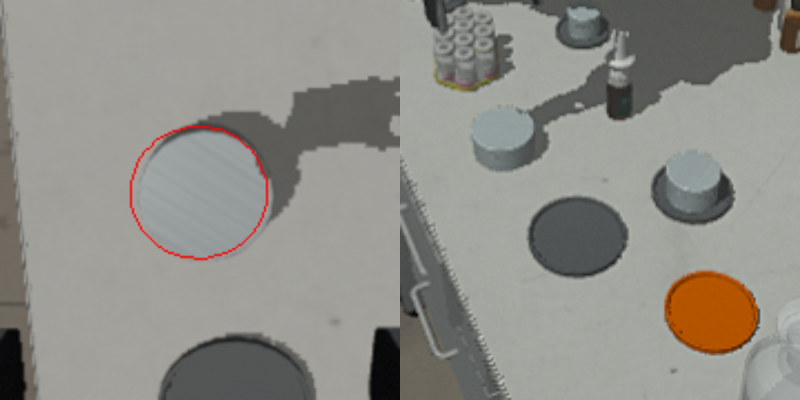

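Tin_l sits in dish_l (side half, (693,185)). The xl tin is where expected, about 1.5 mm further in +x. Take it.

>>> move_arm([
  {"slide":[0,0.006,0.15],"dr":[0,0,0]},
  {"slide":[0,0.006,0.35],"dr":[0,0,0]},
  {"slide":[0,0.006,0.5],"dr":[0,0,0]},
  {"slide":[0,0.006,0.58],"dr":[0,0,0]},
  {"slide":[0,0.006,0.612],"dr":[0,0,0]},
  {"slide":[0,0.006,0.612],"dr":[0,0,0]},
  {"slide":[0,0.006,0.612],"dr":[0,0,0]},
])

```text
t: 25.25
tcp_pos: [0.3977, -0.2408, 0.0275]
tool_rot: [0.001, 0.707, 0.707, 0.0]
force: [0.1, 0.1, 0.6]
width: 0.0855
finger_force: 0.0
```

>>> move_arm([
  {"slide":[0,0,0],"dr":[0,0,0]},
  {"slide":[0,0,0],"dr":[0,0,0]},
  {"slide":[0,0,0],"dr":[0,0,0]},
  {"slide":[0,0,0],"dr":[0,0,0]},
  {"slide":[0,0,0],"dr":[0,0,0]},
  {"slide":[0,0,0],"dr":[0,0,0]},
], claw=0.6, grip_force=35)

```text
t: 26.0
tcp_pos: [0.3977, -0.2407, 0.0277]
tool_rot: [0.001, 0.707, 0.707, 0.0]
force: [-0.5, 1.3, 11.7]
width: 0.0621
finger_force: 35.5
```

>>> move_arm([
  {"slide":[0,0,-0.05],"dr":[0,0,0]},
  {"slide":[0,0,-0.12],"dr":[0,0,0]},
  {"slide":[0,0,-0.25],"dr":[0,0,0]},
  {"slide":[0,0,-0.3],"dr":[0,0,0]},
  {"slide":[0,0,-0.3],"dr":[0,0,0]},
])

```text
t: 26.62
tcp_pos: [0.3975, -0.2406, 0.1023]
tool_rot: [0.001, 0.707, 0.707, 0.0]
force: [-0.3, 0.3, -1.7]
width: 0.062
finger_force: 39.6
```

>>> move_arm([
  {"slide":[-0.1,0.02,0],"dr":[0,0,0]},
  {"slide":[-0.25,0.04,0],"dr":[0,0,0]},
  {"slide":[-0.4,0.06,0],"dr":[0,0,0]},
  {"slide":[-0.51,0.078,0],"dr":[0,0,0]},
  {"slide":[-0.546,0.078,0],"dr":[0,0,0]},
  {"slide":[-0.546,0.078,0.08],"dr":[0,0,0]},
  {"slide":[-0.546,0.078,0.16],"dr":[0,0,0]},
  {"slide":[-0.546,0.078,0.16],"dr":[0,0,0]},
])

```text
t: 27.62
tcp_pos: [0.4157, -0.3753, 0.0602]
tool_rot: [-0.002, 0.707, 0.707, 0.0]
force: [-0.0, 1.2, -1.6]
width: 0.0621
finger_force: 39.6
```

```bash
python3 - <<'E'
from h import *
a=shot('wrist');b=shot('side')
print(env.get_state()['tcp_pos'],find(a,'dish_xl'),find(b,'tin_xl'),find(b,'dish_xl'))
cv2.imwrite('pics/g8.png',np.hstack([cv2.resize(a['pixels'][100:400,100:460],(400,333)),cv2.resize(b['pixels'][200:350,210:390],(400,333))])[:,:,::-1])
E
```

```text
[ 0.41657226 -0.37640385  0.06194398] [(0.62, array([ 0.423, -0.352,  0.007]))] [(0.88, array([ 0.418, -0.389,  0.066]))] [(0.87, array([ 0.412, -0.392,  0.001]))]
```

View pics/g8.png

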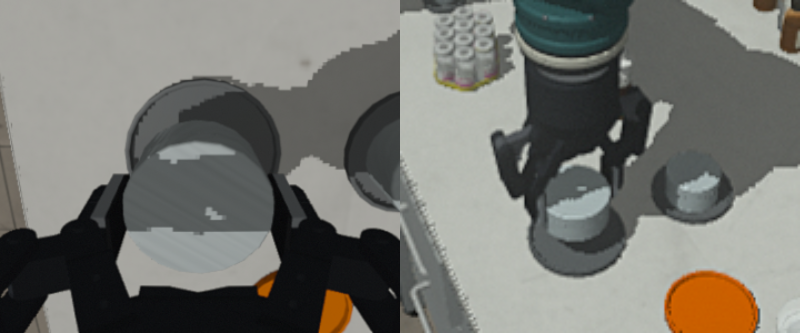

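Tin_xl hangs upright over dish_xl at wrist-crop (203,150). Lower, release, back off.

>>> move_arm([
  {"slide":[0,0.006,0.06],"dr":[0,0,0]},
  {"slide":[0,0.006,0.1],"dr":[0,0,0]},
  {"slide":[0,0.006,0.124],"dr":[0,0,0]},
  {"slide":[0,0.006,0.124],"dr":[0,0,0]},
  {"slide":[0,0.006,0.124],"dr":[0,0,0]},
])

```text
t: 28.5
tcp_pos: [0.4181, -0.3768, 0.0305]
tool_rot: [-0.0, 0.707, 0.707, 0.0]
force: [0.7, -0.2, -1.6]
width: 0.0621
finger_force: 40.0
```

>>> move_arm([
  {"slide":[0,0,0],"dr":[0,0,0]},
  {"slide":[0,0,0],"dr":[0,0,0]},
  {"slide":[0,0,0],"dr":[0,0,0]},
  {"slide":[0,0,0],"dr":[0,0,0]},
  {"slide":[0,0,-0.1],"dr":[0,0,0]},
  {"slide":[0,0,-0.3],"dr":[0,0,0]},
  {"slide":[0,0,-0.5],"dr":[0,0,0]},
  {"slide":[0,0,-0.7],"dr":[0,0,0]},
], claw=1)

```text
t: 29.5
tcp_pos: [0.418, -0.3767, 0.2075]
tool_rot: [0.0, 0.707, 0.707, -0.0]
force: [-0.1, -0.5, -0.7]
width: 0.0852
finger_force: 0.0
```

>>> move_arm([
  {"slide":[0.2,-0.06,-0.1],"dr":[0,0,0]},
  {"slide":[0.4,-0.13,-0.2],"dr":[0,0,0]},
  {"slide":[0.6,-0.2,-0.3],"dr":[0,0,0]},
  {"slide":[0.6,-0.2,-0.3],"dr":[0,0,0]},
  {"slide":[0.6,-0.2,-0.3],"dr":[0,0,0]},
])

```text
t: 30.12
tcp_pos: [0.3684, -0.227, 0.2808]
tool_rot: [0.0, 0.707, 0.707, -0.0]
force: [0.5, 0.2, -0.7]
width: 0.0853
finger_force: 0.0
```

```bash
python3 - <<'E'
from h import *
a=shot('wrist');b=shot('side');c=shot('top')
D={'xl':(.417,-.377,.032,.045),'l':(.540,-.376,.026,.039),'m':(.559,-.101,.020,.033),'s':(.431,.032,.014,.027)}
t=np.linspace(0,6.28,60)
for p,n in((a,'wrist'),(b,'side')):
    im=p['pixels'].copy()
    for x,y,r,q in D.values():
        for rr,z,col in((r,.035,(255,0,0)),(q,.008,(0,255,0))):
            u=proj(p,np.c_[x+rr*np.cos(t),y+rr*np.sin(t),0*t+z]); cv2.polylines(im,[u.astype(int)],True,col,1)
    if n=='side': im=im[170:350,200:440]; im=cv2.resize(im,(800,600),interpolation=cv2.INTER_CUBIC)
    cv2.imwrite(f'pics/f_{n}.png',im[:,:,::-1])
for l in('tin_xl','tin_l'): print(l,find(a,l),find(b,l))
print(find(a,'vial_bundle'),find(b,'vial_bundle'),find(b,'spray_bottle'),env.get_state()['t'])
E
```

```text
tin_xl [(0.58, array([ 0.415, -0.37 ,  0.035]))] [(0.59, array([ 0.416, -0.387,  0.036]))]
tin_l [(0.98, array([ 0.54 , -0.357,  0.034])), (0.6, array([ 0.548, -0.103,  0.032]))] [(0.75, array([ 0.532, -0.387,  0.037])), (0.65, array([ 0.556, -0.112,  0.027]))]
[(0.82, array([ 0.412, -0.092,  0.049]))] [(0.66, array([0.429, 0.029, 0.029])), (0.58, array([ 0.41 , -0.122,  0.046]))] [(0.69, array([ 0.523, -0.252,  0.056]))] 30.625
```

View pics/f_side.png

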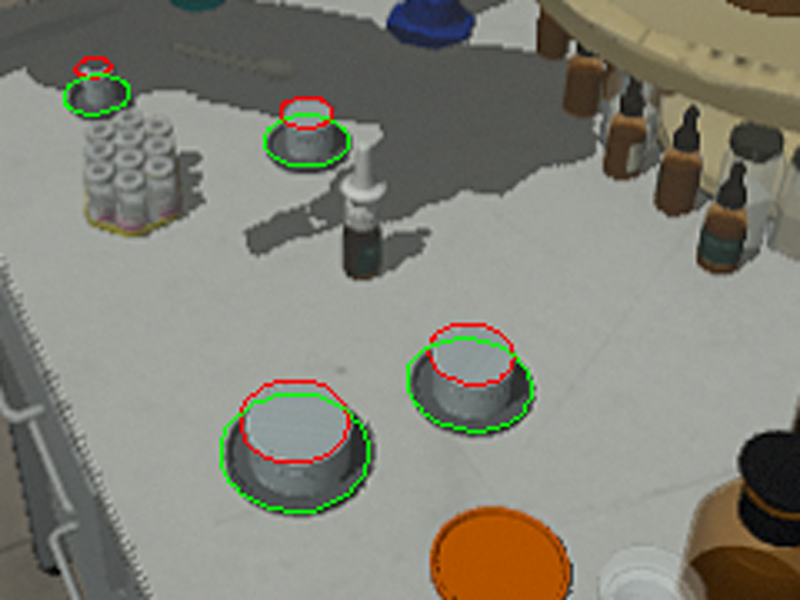

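View pics/f_wrist.png

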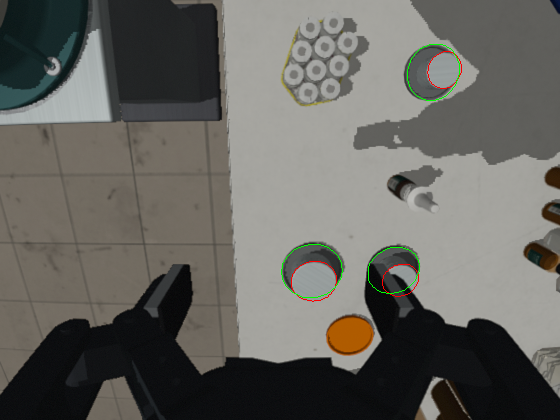

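Both views show all four tins upright, with the predicted lid and dish outlines matching to a few mm. The bottle and vials are unmoved.

```bash
python3 -c "
from station import env
print(env.job_done())"
```

```text
the job is handed in; nothing more can be done
None
```

All four tins are upright in the dishes of their own size, with the vial bundle and spray bottle where they were; I handed the job in at about 31 s, and no verdict came back.

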